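Refit the dimmer knob of the model lighting

ROBOT

A 7-joint arm with a two-finger parallel gripper is mounted at the origin on the work surface. World frame = base frame: x ahead of the robot, y to its left, z up, the work surface at z = 0. Lengths are in m, angles in rad, forces in N, time in s.
With the tool pointing down it reaches from about 0.425 to 0.875 m from the base axis. Payload 4.7 kg.
Tool frame: the origin (TCP) lies at the very end of the fingers, on their centre line; the grasp point (between the pads) lies 19 mm behind it; z points along the fingers, y is the line along which they close (so a half turn about z gives the same grasp; the last joint's range is limited). The gripper opens to 87 mm and grips with 3 to 60 N. Pads are 19 mm wide; open, the fingers measure 117 mm over their backs; the gripper's body (75 mm by 190 mm) begins 51 mm behind the grasp point.
Start: joints at [-1.122, 0.321, -0.07, 1.45, 0.023, 1.371, -0.057], TCP at [0.274, 0.59, 0.223] pointing down, gripper open.
Joint ranges: [-2.86, 2.86], [-0.3, 2.09], [-1.38, 1.24], [0.06, 2.45], [-1.56, 4.7], [0.09, 2.05], [-2.69, 2.69]. Speed limits (rad/s): [2.57, 2.57, 3.14, 3.14, 3.14, 3.14, 3.14].

INTERFACE

Orientations are given as a rotation vector (axis times angle).
In Python, from bench import ctrl, vision gives the robot as it stands.
- The arm moves only by the tool jog_arm, never from a script. Its argument "increments" is a list of rows, each an object of numbers: "tx", "ty", "tz": the shift along the tool's x, y, z in mm; "wx", "wy", "wz": the turn, a rotation vector about the tool's x, y, z in rad; "gripper": the opening, from 0 (shut) to 1 (fully open). In form: [{"tx": .., "ty": .., "tz": .., "wx": .., "wy": .., "wz": .., "gripper": ..}, ...]. A call has exactly 5 rows; each row is the pose to reach, as a shift and turn from the pose commanded when the call began, along the tool's axes at that moment; what a row does not reach only later rows make up. A row lasts 1/12 s, in which the tool goes at most 41.7 mm and 7.16 degrees, less where a joint would pass 70% of its speed; a pose out of reach is approached as far as the arm can. A call with a gripper value outside its range is refused whole. The fingers move at their own pace and stop on an object; "grip_force" is the grip in N (left out, the last holds). Time passes only in rows, so rows that repeat a pose let the fingers close, or fill a call up. It gives the time, the measured TCP pose, the force, the opening and the grip force at its end, in the units of the state.
- ctrl.get_state(): the state, without advancing time (a new reading comes with each control period).
- vision.get_image(name): name is "side" or "top" or "wrist"; returns a dict with "color" (384x512x3 uint8, blue, green, red), "fx", "fy", "cx", "cy" (pixels), "extrinsics" (4x4, takes a point from world to camera coordinates). Camera axes: x right, y down, z forward; pixel columns grow to the right and rows downward; lengths in m; the calibration is good to about 2 mm. A picture is of the moment at which its call begins. There is no depth.
- ctrl.close_job(): hands the job in; it is judged then, once.
Trained networks look in the newest picture that a camera, given by its name, has taken for a name from the list of things; names that differ only in an ending like _2 or _b are one class to them, and where a whole thing is asked for, a point or a joint stands for the part that bears it (a point fixed in the world has none). Each returns a list of dicts, best first, with "conf" (0 to 1); they miss things now and then, are a little off and sometimes report something else, mostly with a low value. They report only what shows in the picture. A call takes as long as a camera call. They do not tell look-alikes from the thing itself.
- vision.spot_in(camera, thing): "bbox" ([left, top, right, bottom] in pixels, round what is visible of it).
The state is a dict: "time": time; "joint_positions": joint angles; "qd": joint speeds; "joint_torque": joint torques, N m; "position": TCP position; "tool_rot": TCP orientation; "ft_force": force on the tool from outside, world axes, zero at the start; "torque": the same for the moment, N m; "grip_width": opening from 0.0 (shut) to 1.0 (fully open); "grip_force": force on a finger pad.
Only numpy, scipy, OpenCV 4.12 (cv2) and the standard library are available. Lean on these libraries where they do the work, as an engineer would, in place of code of your own. Each camera call takes 0.05 s, during which the arm holds its last target. There are 200 camera calls.

TASK

One dimmer of the model's lighting box has lost its knob: pick up the big loose knob, push it gently onto the bare D-shaft while turning it slowly until the flats match and it drops fully home on the nut. Then turn it down anticlockwise until it stops at the off mark, and let go. Do not lean hard on the shaft, and leave the other two dimmers and the card house as they are.

Things in the scene. Friction and masses are not known exactly. Their poses are not given: they have to be found in the camera images.
- knob: Loose knob: round, black, fluted, 42 mm across, 34 mm tall, about 60 g, standing bore-down on the table. Origin: centre of its underside; z up its axis; x from the axis to the white line on its top and side. In the underside a blind D-shaped bore 20 mm deep, 16.2 mm across, its flat 3.1 mm from the axis on the white line's side (+x). It may be gripped at any yaw.
- knob_line (a point): On the loose knob: the point its white line points at, 26 mm from the axis (5 mm outside the rim), at the height of the knob's top.
- lid_centre (a point): Centre of the dimmer box's flat top, 80 mm above the table. Grey steel box, 190 mm deep (x), 340 mm wide (y), fixed; x points to its back edge, y to its left as seen from the robot at yaw 0. Three dimmers sit in a row along y, 100 mm apart, 12 mm in front of this point; any of the three can be the bare one.
- channel: The bare dimmer: aluminium dial plate, a bush nut 24 mm across standing 4 mm over the box top, and the bare steel shaft. Origin: on the shaft axis at the box top; axes as the box's (x to its back, y left, z up). The shaft turns 270 degrees between two stops, clockwise from off, and stays where it is left.
- shaft_tip (a point): Centre of the top end of the bare upright shaft, 22 mm over the box top. Shaft: 15 mm thick, round edge of its end bevelled by 1.2 mm, one side cut to a flat 2.5 mm from the axis over its whole height. Its angle is not measured: at first the flat faces 0.4 to 2.2 rad clockwise (from above) of the off mark. Rubbing torque 0.025 N m: an unkeyed knob pressed with over 10 N drags it round.
- home (a point): Where the loose knob's origin lies when it is fully home: on the shaft axis at the top of the bush nut, 4 mm over the box top (18 mm below the shaft's tip). It only enters with its flat, on the white line's side, over the shaft's flat within about 0.15 rad, and is then keyed to the shaft with about that play either way; 0.6 mm of side clearance all round.
- off_mark (a point): On the dial plate of the bare dimmer, at the long tick of the off position, 26 mm from the axis, in direction 135 degrees anticlockwise of the box's x. The white line points at it when the dimmer is at its off stop.
- fitted_a_line (a point): One of the two fitted dimmers (knob like the loose one): the point its white line points at, 26 mm from its axis, at the height of its top (38 mm over the box top). Moves only if that dimmer is turned; it must stay.
- fitted_b_line (a point): The same for the other fitted dimmer; it must stay.
- card_house: White card model house, 50 x 75 mm, 67 mm tall, loose on the table right of the knob; a bystander. Origin: centre of its underside.
Not all that is in view belongs to the job. What is shaped like the knob but pink or turquoise is not meant.

How it is judged:
On the way, in this order (a step that is already met when the one before it is completed fails the run):
1. the knob is fully home on the bare dimmer's shaft: underside within 1.5 mm of the bush nut, centred within 2 mm (z of knob in the frame of home below 0.0015 m and horizontal distance between knob and home below 0.002 m and angle between knob's own z axis and vertical below 0.08 rad), for 0.2 s.
2. the dimmer is turned down to its off stop: the white line within 6 mm of the off mark (about 13 degrees) (horizontal distance between knob_line and off_mark below 0.006 m and z of knob in the frame of home below 0.0015 m and horizontal distance between knob and home below 0.002 m), for 0.2 s.
At the end, for the whole second after the job is handed in: The knob sits on the bare dimmer's shaft, underside within 1.5 mm of the bush nut, centred within 2 mm and upright within 0.06 rad, its white line within 6 mm of the off mark (about 13 degrees), at rest and released (all of step 2 and angle between knob's own z axis and vertical below 0.06 rad and linear speed of knob below 0.01 m/s); the robot touches nothing.
It fails at once if the knob bears on the bare dimmer (shaft or nut) with more than 30 N (contact force between knob and channel above 30 N).
It fails at once if another dimmer's setting is changed (its line moves more than 4 mm) (distance of any of fitted_a_line, fitted_b_line from where it was at the start of the episode above 0.004 m).
It fails at once if the card house is pushed more than 20 mm (distance of card_house from where it was at the start of the episode above 0.02 m).
It also fails if it takes over 72 s, if anything falls off the work surface, if the arm or the gripper's body presses on something with over 40 N, if the wrist force passes 120 N, or if a joint passes its speed limit or range.

## Working session

There is one attempt and no reset: what is moved stays moved. The work goes in short steps, Python scripts to look and compute and a tool call to move; the robot and the scene stay as the last step left them, time stands still between calls to the robot, and variables do not carry over. Pictures are saved under pics/ and viewed, at most 10 in all, crops included, and the job is handed in when it is done.

Besides the shell and the picture viewer there is one more tool, called after "Request:" as name([rows], argument=value, ...), one row to a line, values as JSON. jog_arm: Moves the arm, as the interface text tells. Its arguments: {"type":"object","properties":{"increments":{"type":"array"},"grip_force":{"type":"number"}},"required":["increments"]}

```bash
mkdir -p pics; cat > h.py <<'E'
import numpy as np, cv2
from bench import ctrl, vision
from scipy.spatial.transform import Rotation as R
def ray(im,u,v):
    E=np.array(im["extrinsics"]); Rm=E[:3,:3]; c=-Rm.T@E[:3,3]
    d=Rm.T@np.array([(u-im["cx"])/im["fx"],(v-im["cy"])/im["fy"],1]); return c,d
def atz(im,u,v,z):
    c,d=ray(im,u,v); return c+d*(z-c[2])/d[2]
def proj(im,p):
    E=np.array(im["extrinsics"]); q=E[:3,:3]@np.array(p)+E[:3,3]
    return np.array([im["fx"]*q[0]/q[2]+im["cx"],im["fy"]*q[1]/q[2]+im["cy"]])
E
python3 - <<'E'
from h import *
ims={}
for n in ("top","side"):
    im=vision.get_image(n); ims[n]=im; cv2.imwrite(f"pics/{n}0.png",im["color"])
    c,_=ray(im,0,0); print(n,c.round(3),round(im["fx"]),proj(im,[.6,0,0]).round())
    for t in ("knob","channel","shaft_tip","lid_centre","card_house","fitted_a_line","off_mark"):
        print(t,[(np.round(d["bbox"]).astype(int).tolist(),round(d["conf"],2)) for d in vision.spot_in(n,t)[:5]])
cv2.imwrite("pics/both0.png",np.hstack([cv2.resize(ims[n]["color"],(800,600)) for n in ims])[:, :])
s=ctrl.get_state(); print({k:np.round(v,3).tolist() for k,v in s.items()})
E
```

```text
top [ 0.383 -0.104  0.984] 351 [222. 158.]
knob [([272, 206, 290, 222], 0.77), ([300, 198, 322, 218], 0.7), ([339, 203, 355, 216], 0.67), ([284, 234, 298, 246], 0.54)]
channel [([170, 144, 196, 175], 0.63)]
shaft_tip [([170, 145, 199, 172], 0.72)]
lid_centre [([116, 114, 255, 200], 0.89)]
card_house [([361, 164, 394, 196], 0.68)]
fitted_a_line [([135, 152, 150, 170], 0.67), ([170, 144, 197, 177], 0.49)]
off_mark [([168, 147, 197, 175], 0.81), ([113, 113, 256, 197], 0.26)]
side [ 0.04  -0.836  0.811] 446 [264. 178.]
knob [([260, 234, 281, 258], 0.89), ([217, 239, 232, 258], 0.82), ([281, 266, 303, 287], 0.81), ([238, 218, 254, 235], 0.7), ([216, 112, 229, 131], 0.47)]
channel [([229, 133, 252, 150], 0.67)]
shaft_tip [([225, 132, 251, 148], 0.66)]
lid_centre [([185, 108, 304, 203], 0.63), ([226, 133, 256, 150], 0.2)]
card_house [([331, 258, 364, 309], 0.81)]
fitted_a_line [([216, 112, 230, 131], 0.52)]
off_mark [([227, 132, 252, 150], 0.59)]
{'time': 0.8, 'joint_positions': [-1.122, 0.321, -0.07, 1.451, 0.023, 1.371, -0.057], 'qd': [0.001, 0.0, -0.001, 0.0, 0.002, 0.002, -0.001], 'joint_torque': [0.0, -49.106, -0.403, -31.275, -0.064, 0.034, -0.0], 'position': [0.274, 0.59, 0.223], 'tool_rot': [0.678, 3.068, 0.0], 'ft_force': [0.621, -0.966, 0.126], 'torque': [0.043, 0.032, -0.053], 'grip_force': 0.0, 'grip_width': 1.0}
```

View pics/top0.png

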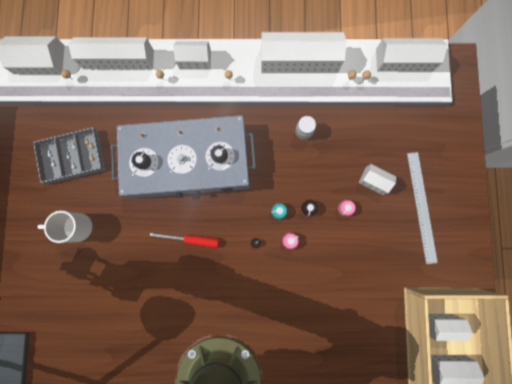

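View pics/side0.png

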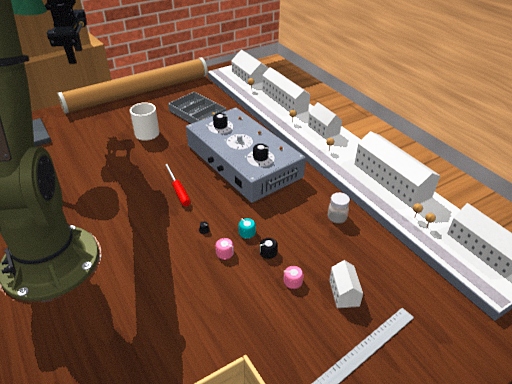

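The candidates for the knob, in top-picture pixels, are:
- black with a white line, about (310,208)
- turquoise (279,211)
- pink (347,208) and pink (290,241)
- a small black one (256,243)

The fitted knobs are at (141,160) and (220,154), so the bare dimmer is the middle one at (182,159). By the description I choose (310,208), which is (269,247) in the side picture.

```bash
python3 - <<'E'
from h import *
from scipy.optimize import least_squares
T=vision.get_image("top");S=vision.get_image("side")
def tri(a,b):
    f=lambda p:np.r_[proj(T,p)-a,proj(S,p)-b]; r=least_squares(f,[.5,0,.05]); return r.x.round(4),r.fun.round(1)
print("knob centre",tri([311,208],[269,247]))
print("chan",tri([182,159.5],[239.5,141.5]))
for u in ([310,208],[279,211],[347,208],[290,241]): print(u,atz(T,*u,.034).round(3))
print("house",atz(T,378,180,.04).round(3))
for u in ([141,160],[220,154]): print("fitted",atz(T,*u,.118).round(3))
print("mid plate",atz(T,182,159.5,.09).round(3))
for z in(.08,): print("corners",[atz(T,*u,z).round(3) for u in([116,123],[243,116],[249,186],[119,194])])
a=cv2.resize(T["color"][190:260,240:370],None,fx=4,fy=4,interpolation=2)
b=cv2.resize(S["color"][205:300,195:325],None,fx=4,fy=4,interpolation=2)
c=cv2.resize(T["color"][125:200,110:240],None,fx=4,fy=4,interpolation=2)
b=b[:300]
cv2.imwrite("pics/crop1.png",np.vstack([a,b])[:580])
E
```

```text
knob centre (array([ 0.4543, -0.2477,  0.0208]), array([-0.2,  0.3,  0.3, -0. ]))
chan (array([0.577 , 0.098 , 0.0778]), array([-0.1,  0.1,  0.1, -0. ]))
[310, 208] [ 0.454 -0.243  0.034]
[279, 211] [ 0.446 -0.16   0.034]
[347, 208] [ 0.455 -0.344  0.034]
[290, 241] [ 0.365 -0.189  0.034]
house [ 0.531 -0.428  0.04 ]
fitted [0.567 0.192 0.118]
fitted [ 0.583 -0.006  0.118]
mid plate [0.575 0.095 0.09 ]
corners [array([0.675, 0.276, 0.08 ]), array([ 0.696, -0.062,  0.08 ]), array([ 0.507, -0.079,  0.08 ]), array([0.485, 0.258, 0.08 ])]
```

View pics/crop1.png

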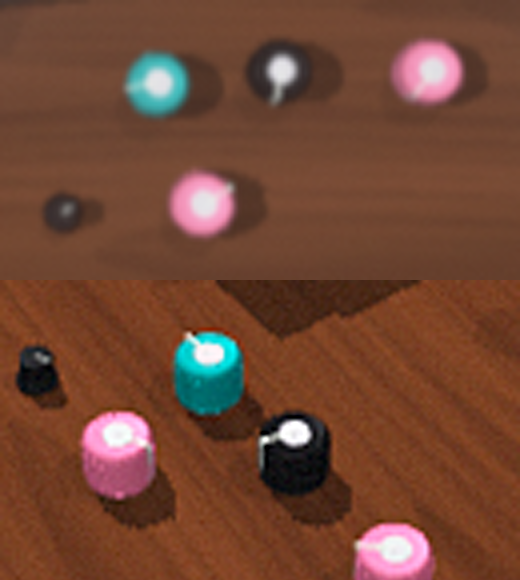

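The crop confirms the choice. The black knob's cap is at (281,70) in the crop, with its line pointing at the robot, at about 173° world yaw. The turquoise, pink and small black look-alikes are separate. The bare dimmer is the middle one, near (0.577, 0.097), and the box is yawed about 0.065 rad. I go over the box first so the wrist camera can see the shaft.

```bash
cat >> h.py <<'E'
def yaw(s):
    m=R.from_rotvec(s["tool_rot"]).as_matrix(); return np.degrees(np.arctan2(m[1,1],m[0,1]))
def go(x,y,z,jaw):
    s=ctrl.get_state(); m=R.from_rotvec(s["tool_rot"]).as_matrix(); a=np.radians(jaw)
    Y=np.array([np.cos(a),np.sin(a),0]); Z=np.array([0,0,-1.]); M=np.c_[np.cross(Y,Z),Y,Z]
    t=m.T@(np.array([x,y,z])-s["position"])*1000
    print("t",s["time"],"pos",np.round(s["position"],4),"jaw",round(yaw(s),1),"q7",round(s["joint_positions"][6],2),"tilt",np.round(m[:2,2],4),"F",np.round(s["ft_force"],1),"-> txyz",t.round(1),"w",R.from_matrix(m.T@M).as_rotvec().round(3))
E
python3 -c "
from h import *
go(.577,.097,.26,50)"
```

```text
t 0.9 pos [0.2738 0.5896 0.2226] jaw 65.1 q7 -0.06 tilt [0.0001 0.0001] F [-0.8 -0.1  0.2] -> txyz [-482.4 -319.   -37.4] w [0.    0.    0.263]
```

Request:
jog_arm([
  {"tx":-30,"ty":-20,"tz":-3,"gripper":1},
  {"tx":-64,"ty":-42,"tz":-6,"gripper":1},
  {"tx":-98,"ty":-64,"tz":-9,"gripper":1},
  {"tx":-132,"ty":-86,"tz":-12,"gripper":1},
  {"tx":-166,"ty":-108,"tz":-15,"gripper":1},
])

```text
validation failed for argument at $.in...
```

Request:
jog_arm([
  {"tx":-34,"ty":-22,"tz":-3,"gripper":1},
  {"tx":-68,"ty":-44,"tz":-6,"gripper":1},
  {"tx":-102,"ty":-66,"tz":-9,"gripper":1},
  {"tx":-136,"ty":-88,"tz":-12,"gripper":1},
  {"tx":-170,"ty":-110,"tz":-15,"gripper":1},
])

```text
validation failed for argument at $.in...
```

Request:
jog_arm([
  {"tx":-34,"ty":-22,"tz":-3,"wz":0.06,"gripper":1},
  {"tx":-68,"ty":-44,"tz":-6,"wz":0.12,"gripper":1},
  {"tx":-102,"ty":-66,"tz":-8,"wz":0.18,"gripper":1},
  {"tx":-132,"ty":-90,"tz":-8,"wz":0.24,"gripper":1},
  {"tx":-146,"ty":-101,"tz":-8,"wz":0.263,"gripper":1},
])

```text
validation failed for argument at $.in...
```

```bash
python3 - <<'E'
from h import *
W=vision.get_image("wrist"); cv2.imwrite("pics/w1.png",W["color"])
go(.454,-.245,.15,50)
print(W["fx"],ray(W,256,192)[0].round(3)); 
for p in([.577,.097,.102],[.577,.097,.08]): print(proj(W,p).round())
for t in ("channel","shaft_tip","off_mark","fitted_a_line"):
    print(t,[(np.round(d["bbox"]).tolist(),round(d["conf"],2)) for d in vision.spot_in("wrist",t)[:4]])
E
```

```text
t 0.95 pos [0.2738 0.5895 0.2226] jaw 65.1 q7 -0.06 tilt [0.0001 0.0001] F [0.3 0.4 0.8] -> txyz [-514.9 -681.    72.5] w [0.    0.    0.263]
282.8835257436048 [0.207 0.62  0.386]
[ 38. 491.]
[ 49. 473.]
channel []
shaft_tip []
off_mark []
fitted_a_line []
```

View pics/w1.png

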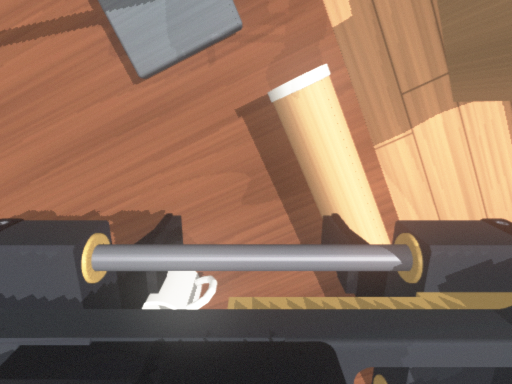

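The wrist picture shows only table and gripper. The camera sits 73 mm to the tool's +x side, so targets need to lie on that side. The rows seem to need every field filled in.

Request:
jog_arm([
  {"tx":-30,"ty":-18,"tz":-3,"wx":0,"wy":0,"wz":0,"gripper":1},
  {"tx":-64,"ty":-38,"tz":-6,"wx":0,"wy":0,"wz":0,"gripper":1},
  {"tx":-98,"ty":-58,"tz":-9,"wx":0,"wy":0,"wz":0,"gripper":1},
  {"tx":-132,"ty":-79,"tz":-12,"wx":0,"wy":0,"wz":0,"gripper":1},
  {"tx":-166,"ty":-99,"tz":-15,"wx":0,"wy":0,"wz":0,"gripper":1},
])

```text
time: 1.57
position: [0.3835, 0.4281, 0.2379]
tool_rot: [0.677, 3.068, 0.001]
ft_force: [0.4, 0.6, -1.2]
grip_width: 0.996
grip_force: 0.0
```

Request:
jog_arm([
  {"tx":-35,"ty":-21,"tz":-3,"wx":0,"wy":0,"wz":0,"gripper":1},
  {"tx":-70,"ty":-42,"tz":-6,"wx":0,"wy":0,"wz":0,"gripper":1},
  {"tx":-105,"ty":-63,"tz":-9,"wx":0,"wy":0,"wz":0,"gripper":1},
  {"tx":-140,"ty":-84,"tz":-12,"wx":0,"wy":0,"wz":0,"gripper":1},
  {"tx":-175,"ty":-105,"tz":-15,"wx":0,"wy":0,"wz":0,"gripper":1},
])

```text
time: 1.98
position: [0.498, 0.2591, 0.2531]
tool_rot: [0.677, 3.067, 0.001]
ft_force: [1.2, 1.0, 0.0]
grip_width: 1.0
grip_force: 0.0
```

Request:
jog_arm([
  {"tx":-35,"ty":-21,"tz":-2,"wx":0,"wy":0,"wz":0,"gripper":1},
  {"tx":-70,"ty":-42,"tz":-4,"wx":0,"wy":0,"wz":0.05,"gripper":1},
  {"tx":-105,"ty":-63,"tz":-7,"wx":0,"wy":0,"wz":0.1,"gripper":1},
  {"tx":-140,"ty":-84,"tz":-7,"wx":0,"wy":0,"wz":0.15,"gripper":1},
  {"tx":-175,"ty":-105,"tz":-7,"wx":0,"wy":0,"wz":0.2,"gripper":1},
])

```text
time: 2.4
position: [0.6126, 0.0902, 0.2602]
tool_rot: [0.983, 2.983, 0.001]
ft_force: [0.6, 0.1, -0.5]
grip_width: 1.003
grip_force: 0.0
```

Request:
jog_arm([
  {"tx":-31,"ty":-18,"tz":0,"wx":0,"wy":0,"wz":0.03,"gripper":1},
  {"tx":-55,"ty":-24,"tz":0,"wx":0,"wy":0,"wz":0.063,"gripper":1},
  {"tx":-68,"ty":-24,"tz":0,"wx":0,"wy":0,"wz":0.063,"gripper":1},
  {"tx":-68,"ty":-24,"tz":0,"wx":0,"wy":0,"wz":0.063,"gripper":1},
  {"tx":-68,"ty":-24,"tz":0,"wx":0,"wy":0,"wz":0.063,"gripper":1},
])

```text
time: 2.82
position: [0.6521, 0.0321, 0.2592]
tool_rot: [-1.075, -2.951, 0.0]
ft_force: [-1.1, 0.3, -0.2]
grip_width: 1.0
grip_force: 0.0
```

```bash
python3 - <<'E'
from h import *
W=vision.get_image("wrist"); cv2.imwrite("pics/w2.png",W["color"])
go(.531,-.309,.25,50)
for p in([.577,.097,.102],[.577,.097,.08]): print(proj(W,p).round())
for t in ("channel","shaft_tip","off_mark","fitted_a_line"):
    print(t,[(np.round(d["bbox"]).tolist(),round(d["conf"],2)) for d in vision.spot_in("wrist",t)[:4]])
E
```

```text
t 2.8667 pos [0.6518 0.0334 0.2593] jaw 50.1 q7 0.87 tilt [-0.0008  0.0009] F [-0.7 -0.6 -0.3] -> txyz [-127.2 -340.1    9.1] w [ 0.    -0.001  0.001]
[253.  81.]
[253.  83.]
channel [([221.0, 42.0, 287.0, 117.0], 0.68)]
shaft_tip [([221.0, 40.0, 285.0, 121.0], 0.92)]
off_mark [([220.0, 37.0, 286.0, 120.0], 0.75)]
fitted_a_line [([300.0, 0.0, 350.0, 32.0], 0.81)]
```

View pics/w2.png

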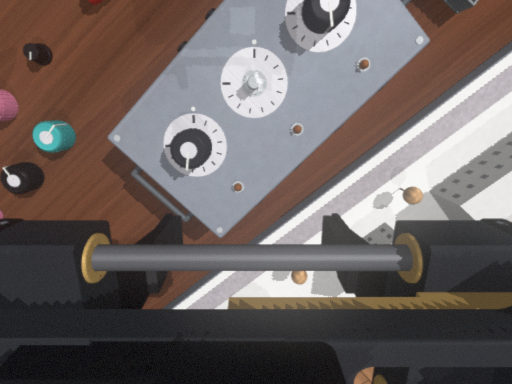

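The wrist picture shows the bare dimmer's plate at about (253,82) with the shaft upright in it, and fitted knobs at (190,147) and (325,10). The box-top screws are at (117,139), (220,231) and (420,40). The black knob shows at the left edge, near (20,178). I measure from this and zoom in on the shaft.

```bash
python3 - <<'E'
from h import *
W=vision.get_image("wrist"); c=W["color"]
g=cv2.cvtColor(c,cv2.COLOR_BGR2HSV)
m=((g[...,1]<40)&(g[...,2]>185)).astype(np.uint8); m[:35]=0;m[130:]=0;m[:,:215]=0;m[:,292:]=0
pts=cv2.findNonZero(m); h=cv2.convexHull(pts); e=cv2.fitEllipse(h); print("plate",e, atz(W,*e[0],.081).round(4))
S=[atz(W,*u,.08) for u in([117,139],[220,231],[420,40])]; print(np.round(S,4))
print("yaw x", np.degrees(np.arctan2(*(S[1]-S[0])[1::-1])), "yaw y-90",np.degrees(np.arctan2(*(S[2]-S[1])[1::-1]))-90, "mid diag",((S[0]+S[2])/2).round(4))
print("tick227,83",atz(W,227,83,.081).round(4))
for u in ([12,181],[13,181]): print("knob cap",atz(W,*u,.034).round(4))
cv2.imwrite("pics/crop2.png",cv2.resize(c[35:130,205:305],None,fx=6,fy=6,interpolation=cv2.INTER_CUBIC))
E
```

```text
plate ((252.89291381835938, 113.36157989501953), (77.2577133178711, 141.4227294921875), 179.9541473388672) [0.6028 0.0771 0.081 ]
[[ 0.521  -0.0677  0.08  ]
 [ 0.6907 -0.0525  0.08  ]
 [ 0.6605  0.2686  0.08  ]]
yaw x 5.145677367045166 yaw y-90 5.3682956215481 mid diag [0.5907 0.1004 0.08  ]
tick227,83 [0.558  0.0759 0.081 ]
knob cap [ 0.456  -0.2461  0.034 ]
knob cap [ 0.457 -0.245  0.034]
```

View pics/crop2.png

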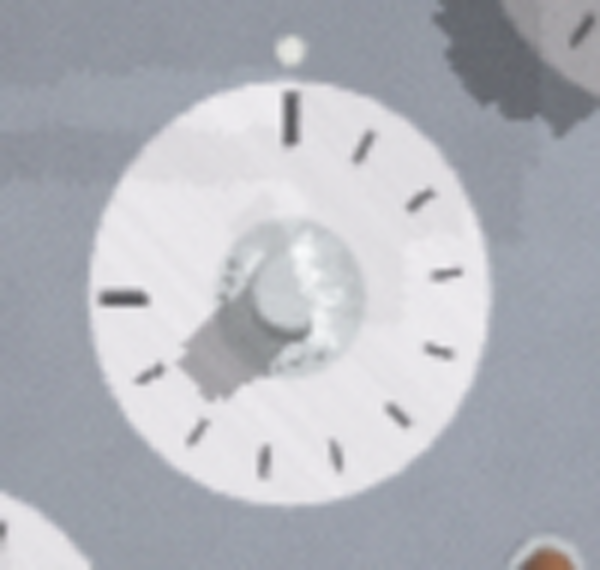

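The box yaw is 5.25° and the bare axis is near (0.579, 0.099). The long off tick lies along tool +x, at about 140° world, as expected. Next I move to a close wrist view of the knob.

Request:
jog_arm([
  {"tx":-13,"ty":-37,"tz":0,"wx":0,"wy":0,"wz":0,"gripper":1},
  {"tx":-26,"ty":-74,"tz":0,"wx":0,"wy":0,"wz":0,"gripper":1},
  {"tx":-39,"ty":-111,"tz":0,"wx":0,"wy":0,"wz":0,"gripper":1},
  {"tx":-52,"ty":-148,"tz":0,"wx":0,"wy":0,"wz":0,"gripper":1},
  {"tx":-65,"ty":-185,"tz":10,"wx":0,"wy":0,"wz":0,"gripper":1},
])

```text
time: 3.53
position: [0.5833, -0.1524, 0.2518]
tool_rot: [1.07, 2.949, 0.002]
ft_force: [1.0, -0.3, -0.5]
grip_width: 0.995
grip_force: 0.0
```

Request:
jog_arm([
  {"tx":-11,"ty":-31,"tz":20,"wx":0,"wy":0,"wz":0,"gripper":1},
  {"tx":-22,"ty":-62,"tz":43,"wx":0,"wy":0,"wz":0,"gripper":1},
  {"tx":-33,"ty":-93,"tz":66,"wx":0,"wy":0,"wz":0,"gripper":1},
  {"tx":-44,"ty":-124,"tz":89,"wx":0,"wy":0,"wz":0,"gripper":1},
  {"tx":-54,"ty":-155,"tz":112,"wx":0,"wy":0,"wz":0,"gripper":1},
])

```text
time: 3.95
position: [0.5246, -0.3054, 0.1371]
tool_rot: [1.072, 2.952, 0.001]
ft_force: [0.8, -0.3, 0.4]
grip_width: 1.002
grip_force: 0.0
```

Request:
jog_arm([
  {"tx":0,"ty":0,"tz":30,"wx":0,"wy":0,"wz":0,"gripper":1},
  {"tx":0,"ty":0,"tz":53,"wx":0,"wy":0,"wz":0,"gripper":1},
  {"tx":0,"ty":0,"tz":53,"wx":0,"wy":0,"wz":0,"gripper":1},
  {"tx":0,"ty":0,"tz":53,"wx":0,"wy":0,"wz":0,"gripper":1},
  {"tx":0,"ty":0,"tz":53,"wx":0,"wy":0,"wz":0,"gripper":1},
])

```text
time: 4.37
position: [0.5263, -0.3044, 0.0862]
tool_rot: [1.071, 2.951, 0.0]
ft_force: [0.2, -0.8, -0.4]
grip_width: 0.999
grip_force: 0.0
```

```bash
python3 - <<'E'
from h import *
W=vision.get_image("wrist"); c=W["color"]; cv2.imwrite("pics/w3.png",c)
print("expect",proj(W,[.456,-.2455,.034]).round(),[ (np.round(d["bbox"]).tolist(),round(d["conf"],2)) for d in vision.spot_in("wrist","knob")])
go(.456,-.2455,.06,50)
E
```

```text
expect [251.  79.] [([221.0, 51.0, 284.0, 110.0], 0.87), ([127.0, 135.0, 190.0, 197.0], 0.82), ([302.0, 0.0, 364.0, 30.0], 0.59)]
t 4.4667 pos [ 0.5266 -0.3048  0.0868] jaw 50.1 q7 1.52 tilt [ 0.0035 -0.0012] F [0.1 0.  0.2] -> txyz [92.3  0.1 26.5] w [0.001 0.003 0.002]
```

View pics/w3.png

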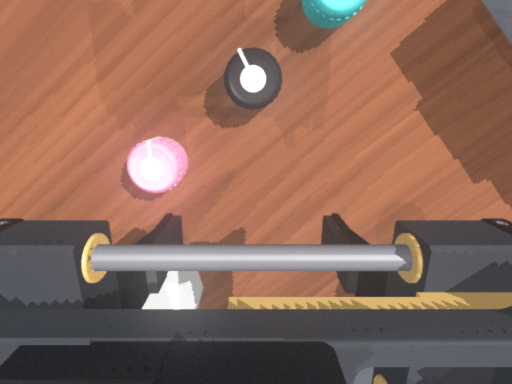

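The wrist picture shows the black knob with its cap at (253,78) and its line end near (240,50). The pink one is at (157,165) and the turquoise one at (335,8).

```bash
cat >> h.py <<'E'
def cap(W,u,v,r=16,th=200):
    g=W["color"].min(2); v0,u0=int(v)-r,int(u)-r; m=(g[v0:v0+2*r+1,u0:u0+2*r+1]>th).astype(np.uint8)
    m=cv2.morphologyEx(m,cv2.MORPH_OPEN,cv2.getStructuringElement(2,(9,9)))
    n,l,s,c=cv2.connectedComponentsWithStats(m); k=1+np.argmax(s[1:,4]); (x,y),a,_=cv2.fitEllipse(cv2.findContours((l==k).astype(np.uint8),0,1)[0][0])
    return np.array([x+u0,y+v0]),a
def rel(W,p,z):  # tool-frame offset (mm) of pixel p seen at world height z
    s=ctrl.get_state(); m=R.from_rotvec(s["tool_rot"]).as_matrix(); q=atz(W,*p,z)
    return (m.T@(q-s["position"])*1000).round(2), q.round(4)
E
python3 - <<'E'
from h import *
W=vision.get_image("wrist"); p,a=cap(W,253,78); print(p,a,rel(W,p,.034))
q=atz(W,*p,.034);l=atz(W,240,50,.034); print("line yaw",np.degrees(np.arctan2(*(l-q)[1::-1])),np.linalg.norm(l-q))
go(q[0],q[1],.008,50)
E
```

```text
[252.51201534  77.28841877] (24.96775245666504, 26.725162506103516) (array([93.02,  0.96, 52.35]), array([ 0.4559, -0.2444,  0.034 ]))
line yaw 166.214593386069 0.019900066674781006
t 4.5167 pos [ 0.5265 -0.3048  0.0866] jaw 50.1 q7 1.52 tilt [ 0.0033 -0.0011] F [-0.4 -0.3 -0.5] -> txyz [93.1  0.9 78.3] w [0.001 0.003 0.001]
```

Request:
jog_arm([
  {"tx":30,"ty":0,"tz":0,"wx":0,"wy":0,"wz":0,"gripper":1},
  {"tx":65,"ty":1,"tz":0,"wx":0,"wy":0,"wz":0,"gripper":1},
  {"tx":93,"ty":1,"tz":0,"wx":0,"wy":0,"wz":0,"gripper":1},
  {"tx":93,"ty":1,"tz":20,"wx":0,"wy":0,"wz":0,"gripper":1},
  {"tx":93,"ty":1,"tz":40,"wx":0,"wy":0,"wz":0,"gripper":1},
])

```text
time: 4.93
position: [0.456, -0.2433, 0.0469]
tool_rot: [1.069, 2.947, 0.004]
ft_force: [0.9, -0.7, -0.5]
grip_width: 0.999
grip_force: 0.0
```

Request:
jog_arm([
  {"tx":0,"ty":0,"tz":20,"wx":0,"wy":0,"wz":0,"gripper":1},
  {"tx":0,"ty":0,"tz":39,"wx":0,"wy":0,"wz":0,"gripper":1},
  {"tx":0,"ty":0,"tz":39,"wx":0,"wy":0,"wz":0,"gripper":1},
  {"tx":0,"ty":0,"tz":39,"wx":0,"wy":0,"wz":0,"gripper":1},
  {"tx":0,"ty":0,"tz":39,"wx":0,"wy":0,"wz":0,"gripper":1},
])

```text
time: 5.35
position: [0.4555, -0.2447, 0.0071]
tool_rot: [1.073, 2.95, 0.0]
ft_force: [0.5, 0.1, 0.4]
grip_width: 0.999
grip_force: 0.0
```

```bash
python3 -c "
from h import *
go(.4559,-.2444,.006,50)"
```

```text
t 5.35 pos [ 0.4555 -0.2447  0.0071] jaw 50.0 q7 1.47 tilt [ 0.0023 -0.0007] F [0.5 0.1 0.4] -> txyz [-0.1  0.5  1.1] w [0.001 0.002 0.   ]
```

Request:
jog_arm([
  {"tx":0,"ty":0,"tz":0,"wx":0,"wy":0,"wz":0,"gripper":0.4},
  {"tx":0,"ty":0,"tz":0,"wx":0,"wy":0,"wz":0,"gripper":0.4},
  {"tx":0,"ty":0,"tz":0,"wx":0,"wy":0,"wz":0,"gripper":0.4},
  {"tx":0,"ty":0,"tz":0,"wx":0,"wy":0,"wz":0,"gripper":0.4},
  {"tx":0,"ty":0,"tz":0,"wx":0,"wy":0,"wz":0,"gripper":0.4},
], grip_force=15)

```text
time: 5.77
position: [0.4545, -0.2442, 0.0059]
tool_rot: [1.074, 2.952, 0.0]
ft_force: [0.4, 0.4, 0.0]
grip_width: 0.71
grip_force: 0.0
```

Request:
jog_arm([
  {"tx":0,"ty":0,"tz":0,"wx":0,"wy":0,"wz":0,"gripper":0.4},
  {"tx":0,"ty":0,"tz":0,"wx":0,"wy":0,"wz":0,"gripper":0.4},
  {"tx":0,"ty":0,"tz":0,"wx":0,"wy":0,"wz":0,"gripper":0.4},
  {"tx":0,"ty":0,"tz":0,"wx":0,"wy":0,"wz":0,"gripper":0.4},
  {"tx":0,"ty":0,"tz":0,"wx":0,"wy":0,"wz":0,"gripper":0.4},
])

```text
time: 6.18
position: [0.4543, -0.2441, 0.0055]
tool_rot: [-1.074, -2.952, -0.0]
ft_force: [0.4, -0.2, -0.8]
grip_width: 0.476
grip_force: 15.0
```

Gripped at 41.4 mm, as expected for the 42 mm knob. I release once and look again, to calibrate where a centred knob sits in the tool frame.

Request:
jog_arm([
  {"tx":0,"ty":0,"tz":0,"wx":0,"wy":0,"wz":0,"gripper":0.8},
  {"tx":0,"ty":0,"tz":0,"wx":0,"wy":0,"wz":0,"gripper":0.8},
  {"tx":0,"ty":0,"tz":0,"wx":0,"wy":0,"wz":0,"gripper":0.8},
  {"tx":0,"ty":0,"tz":0,"wx":0,"wy":0,"wz":0,"gripper":0.8},
  {"tx":0,"ty":0,"tz":0,"wx":0,"wy":0,"wz":0,"gripper":0.8},
])

```text
time: 6.6
position: [0.4543, -0.2442, 0.0055]
tool_rot: [1.074, 2.952, 0.0]
ft_force: [0.1, -0.2, -0.3]
grip_width: 0.75
grip_force: 0.0
```

Request:
jog_arm([
  {"tx":0,"ty":0,"tz":-30,"wx":0,"wy":0,"wz":0,"gripper":0.8},
  {"tx":0,"ty":0,"tz":-60,"wx":0,"wy":0,"wz":0,"gripper":0.8},
  {"tx":-20,"ty":0,"tz":-79,"wx":0,"wy":0,"wz":0,"gripper":0.8},
  {"tx":-55,"ty":0,"tz":-79,"wx":0,"wy":0,"wz":0,"gripper":0.8},
  {"tx":-93,"ty":0,"tz":-79,"wx":0,"wy":0,"wz":0,"gripper":0.8},
])

```text
time: 7.02
position: [0.5276, -0.3039, 0.0868]
tool_rot: [1.07, 2.95, 0.003]
ft_force: [0.7, 0.6, 0.2]
grip_width: 0.798
grip_force: 0.0
```

Request:
jog_arm([
  {"tx":0,"ty":0,"tz":0,"wx":0,"wy":0,"wz":0,"gripper":0.8},
  {"tx":0,"ty":0,"tz":0,"wx":0,"wy":0,"wz":0,"gripper":0.8},
  {"tx":0,"ty":0,"tz":0,"wx":0,"wy":0,"wz":0,"gripper":0.8},
  {"tx":0,"ty":0,"tz":0,"wx":0,"wy":0,"wz":0,"gripper":0.8},
  {"tx":0,"ty":0,"tz":0,"wx":0,"wy":0,"wz":0,"gripper":0.8},
])

```text
time: 7.43
position: [0.5249, -0.3031, 0.0847]
tool_rot: [-1.074, -2.952, -0.002]
ft_force: [-0.2, -0.2, -0.5]
grip_width: 0.803
grip_force: 0.0
```

```bash
python3 - <<'E'
from h import *
for i in range(3):
    W=vision.get_image("wrist"); p,a=cap(W,252,78); print(p,a,rel(W,p,.034)); go(.4543,-.2441,.0055,50)
E
```

```text
[251.43227673  81.00753403] (25.307722091674805, 26.676647186279297) (array([ 9.072e+01, -4.000e-02,  5.090e+01]), array([ 0.4556, -0.2449,  0.034 ]))
t 7.4833 pos [ 0.5251 -0.3032  0.0849] jaw 50.0 q7 1.52 tilt [0.0007 0.0008] F [ 0.3 -0.1 -0.1] -> txyz [92.2 -0.3 79.4] w [ 0.001 -0.     0.001]
[251.35851669  80.79422188] (25.279705047607422, 26.444297790527344) (array([ 9.087e+01, -2.000e-02,  5.096e+01]), array([ 0.4557, -0.2449,  0.034 ]))
t 7.5333 pos [ 0.5253 -0.3033  0.085 ] jaw 50.0 q7 1.52 tilt [0.0008 0.0007] F [-0.  -0.2 -0.2] -> txyz [92.4 -0.3 79.5] w [0.001 0.    0.001]
[251.28588104  80.42567825] (25.1053524017334, 27.014558792114258) (array([ 9.110e+01, -4.000e-02,  5.097e+01]), array([ 0.4556, -0.2449,  0.034 ]))
t 7.5833 pos [ 0.5254 -0.3034  0.085 ] jaw 50.0 q7 1.52 tilt [0.0009 0.0006] F [-0.3  1.3  0.3] -> txyz [92.6 -0.3 79.5] w [0.001 0.    0.001]
```

The vision's y bias is only 0.2 mm. For the other axis I squeeze once at 90°, at jaw −40°, so the knob is centred both ways before the real grasp.

Request:
jog_arm([
  {"tx":30,"ty":0,"tz":0,"wx":0,"wy":0,"wz":0.12,"gripper":1},
  {"tx":65,"ty":0,"tz":0,"wx":0,"wy":0,"wz":0.24,"gripper":1},
  {"tx":91,"ty":0,"tz":0,"wx":0,"wy":0,"wz":0.36,"gripper":1},
  {"tx":91,"ty":0,"tz":0,"wx":0,"wy":0,"wz":0.48,"gripper":1},
  {"tx":91,"ty":0,"tz":0,"wx":0,"wy":0,"wz":0.6,"gripper":1},
])

```text
time: 8.0
position: [0.4548, -0.2437, 0.0847]
tool_rot: [-1.904, -2.498, -0.004]
ft_force: [0.8, -0.5, 0.5]
grip_width: 0.989
grip_force: 0.0
```

Request:
jog_arm([
  {"tx":0,"ty":0,"tz":0,"wx":0,"wy":0,"wz":0.12,"gripper":1},
  {"tx":0,"ty":0,"tz":0,"wx":0,"wy":0,"wz":0.24,"gripper":1},
  {"tx":0,"ty":0,"tz":0,"wx":0,"wy":0,"wz":0.36,"gripper":1},
  {"tx":0,"ty":0,"tz":0,"wx":0,"wy":0,"wz":0.48,"gripper":1},
  {"tx":0,"ty":0,"tz":0,"wx":0,"wy":0,"wz":0.6,"gripper":1},
])

```text
time: 8.42
position: [0.4558, -0.2451, 0.0848]
tool_rot: [2.559, 1.823, 0.002]
ft_force: [-0.2, 0.2, -0.6]
grip_width: 1.001
grip_force: 0.0
```

Request:
jog_arm([
  {"tx":0,"ty":0,"tz":0,"wx":0,"wy":0,"wz":0.12,"gripper":1},
  {"tx":0,"ty":0,"tz":0,"wx":0,"wy":0,"wz":0.24,"gripper":1},
  {"tx":0,"ty":0,"tz":0,"wx":0,"wy":0,"wz":0.36,"gripper":1},
  {"tx":0,"ty":0,"tz":20,"wx":0,"wy":0,"wz":0.371,"gripper":1},
  {"tx":0,"ty":0,"tz":40,"wx":0,"wy":0,"wz":0.371,"gripper":1},
])

```text
time: 8.83
position: [0.4572, -0.2455, 0.0455]
tool_rot: [2.846, 1.327, 0.006]
ft_force: [-0.2, -0.4, -0.3]
grip_width: 1.002
grip_force: 0.0
```

```bash
python3 -c "
from h import *
go(.4556,-.2449,.006,-40)"
```

```text
t 8.8333 pos [ 0.4572 -0.2455  0.0455] jaw -40.0 q7 -0.07 tilt [ 0.0043 -0.    ] F [-0.2 -0.4 -0.3] -> txyz [-0.7 -1.8 39.5] w [ 0.003 -0.003 -0.   ]
```

Request:
jog_arm([
  {"tx":0,"ty":0,"tz":20,"wx":0,"wy":0,"wz":0,"gripper":1},
  {"tx":0,"ty":0,"tz":39,"wx":0,"wy":0,"wz":0,"gripper":1},
  {"tx":0,"ty":0,"tz":39,"wx":0,"wy":0,"wz":0,"gripper":0.4},
  {"tx":0,"ty":0,"tz":39,"wx":0,"wy":0,"wz":0,"gripper":0.4},
  {"tx":0,"ty":0,"tz":39,"wx":0,"wy":0,"wz":0,"gripper":0.4},
])

```text
time: 9.25
position: [0.4565, -0.2458, 0.0066]
tool_rot: [2.846, 1.327, 0.002]
ft_force: [0.2, -0.5, -0.3]
grip_width: 0.855
grip_force: 0.0
```

Request:
jog_arm([
  {"tx":0,"ty":0,"tz":0,"wx":0,"wy":0,"wz":0,"gripper":0.4},
  {"tx":0,"ty":0,"tz":0,"wx":0,"wy":0,"wz":0,"gripper":0.4},
  {"tx":0,"ty":0,"tz":0,"wx":0,"wy":0,"wz":0,"gripper":0.4},
  {"tx":0,"ty":0,"tz":0,"wx":0,"wy":0,"wz":0,"gripper":0.4},
  {"tx":0,"ty":0,"tz":0,"wx":0,"wy":0,"wz":0,"gripper":0.4},
])

```text
time: 9.67
position: [0.456, -0.2454, 0.0059]
tool_rot: [2.847, 1.328, 0.001]
ft_force: [-1.1, 0.7, 0.6]
grip_width: 0.479
grip_force: 1.7
```

```bash
python3 -c "
from h import *
go(.4556,-.2449,.006,-40); print(ctrl.get_state()['grip_force'],ctrl.get_state()['grip_width'])"
```

```text
t 9.6667 pos [ 0.456  -0.2454  0.0059] jaw -40.0 q7 -0.02 tilt [0.0006 0.0002] F [-1.1  0.7  0.6] -> txyz [ 0.1 -0.7 -0.1] w [ 0.    -0.001  0.   ]
1.656045073759742 0.47894816304410504
```

Request:
jog_arm([
  {"tx":0,"ty":0,"tz":0,"wx":0,"wy":0,"wz":0,"gripper":0.4},
  {"tx":0,"ty":0,"tz":0,"wx":0,"wy":0,"wz":0,"gripper":0.4},
  {"tx":0,"ty":0,"tz":0,"wx":0,"wy":0,"wz":0,"gripper":0.4},
  {"tx":0,"ty":0,"tz":0,"wx":0,"wy":0,"wz":0,"gripper":0.4},
  {"tx":0,"ty":0,"tz":0,"wx":0,"wy":0,"wz":0,"gripper":0.4},
])

```text
time: 10.08
position: [0.4561, -0.2455, 0.0059]
tool_rot: [-2.847, -1.328, -0.001]
ft_force: [-1.1, 1.1, 4.8]
grip_width: 0.474
grip_force: 15.0
```

Request:
jog_arm([
  {"tx":0,"ty":0,"tz":0,"wx":0,"wy":0,"wz":0,"gripper":0.7},
  {"tx":0,"ty":0,"tz":0,"wx":0,"wy":0,"wz":0,"gripper":0.7},
  {"tx":0,"ty":0,"tz":0,"wx":0,"wy":0,"wz":0,"gripper":0.7},
  {"tx":0,"ty":0,"tz":0,"wx":0,"wy":0,"wz":0,"gripper":0.7},
  {"tx":0,"ty":0,"tz":0,"wx":0,"wy":0,"wz":0,"gripper":0.7},
])

```text
time: 10.5
position: [0.4556, -0.2455, 0.0053]
tool_rot: [-2.847, -1.328, 0.001]
ft_force: [-0.3, 0.6, -1.0]
grip_width: 0.685
grip_force: 0.0
```

Request:
jog_arm([
  {"tx":0,"ty":0,"tz":0,"wx":0,"wy":0,"wz":-0.12,"gripper":0.7},
  {"tx":0,"ty":0,"tz":0,"wx":0,"wy":0,"wz":-0.24,"gripper":0.7},
  {"tx":0,"ty":0,"tz":0,"wx":0,"wy":0,"wz":-0.36,"gripper":0.7},
  {"tx":0,"ty":0,"tz":0,"wx":0,"wy":0,"wz":-0.48,"gripper":0.7},
  {"tx":0,"ty":0,"tz":0,"wx":0,"wy":0,"wz":-0.6,"gripper":0.7},
])

```text
time: 10.92
position: [0.4557, -0.2455, 0.0054]
tool_rot: [-2.321, -2.117, 0.0]
ft_force: [-0.3, 0.2, -0.5]
grip_width: 0.701
grip_force: 0.0
```

Request:
jog_arm([
  {"tx":0,"ty":0,"tz":0,"wx":0,"wy":0,"wz":-0.12,"gripper":0.7},
  {"tx":0,"ty":0,"tz":0,"wx":0,"wy":0,"wz":-0.24,"gripper":0.7},
  {"tx":0,"ty":0,"tz":0,"wx":0,"wy":0,"wz":-0.36,"gripper":0.7},
  {"tx":0,"ty":0,"tz":0,"wx":0,"wy":0,"wz":-0.48,"gripper":0.7},
  {"tx":0,"ty":0,"tz":0,"wx":0,"wy":0,"wz":-0.6,"gripper":0.7},
])

```text
time: 11.33
position: [0.4558, -0.2455, 0.0054]
tool_rot: [-1.592, -2.708, 0.0]
ft_force: [-0.0, 0.0, -0.5]
grip_width: 0.702
grip_force: 0.0
```

Request:
jog_arm([
  {"tx":0,"ty":0,"tz":0,"wx":0,"wy":0,"wz":-0.12,"gripper":0.7},
  {"tx":0,"ty":0,"tz":0,"wx":0,"wy":0,"wz":-0.24,"gripper":0.7},
  {"tx":0,"ty":0,"tz":0,"wx":0,"wy":0,"wz":-0.36,"gripper":0.7},
  {"tx":0,"ty":0,"tz":0,"wx":0,"wy":0,"wz":-0.371,"gripper":0.7},
  {"tx":0,"ty":0,"tz":0,"wx":0,"wy":0,"wz":-0.371,"gripper":0.7},
])

```text
time: 11.75
position: [0.4558, -0.2456, 0.0055]
tool_rot: [1.078, 2.951, 0.0]
ft_force: [-0.3, 0.1, 0.2]
grip_width: 0.702
grip_force: 0.0
```

```bash
python3 -c "
from h import *
go(.4556,-.2449,.006,50)"
```

```text
t 11.75 pos [ 0.4558 -0.2456  0.0055] jaw 49.9 q7 1.45 tilt [0.0001 0.0002] F [-0.3  0.1  0.2] -> txyz [ 0.5  0.4 -0.5] w [ 0.    -0.    -0.003]
```

The knob is now centred within about 0.1 mm on both axes, so I grip it, lift it and carry it to a view pose beside the shaft.

Request:
jog_arm([
  {"tx":0,"ty":0,"tz":0,"wx":0,"wy":0,"wz":0,"gripper":0.4},
  {"tx":0,"ty":0,"tz":0,"wx":0,"wy":0,"wz":0,"gripper":0.4},
  {"tx":0,"ty":0,"tz":0,"wx":0,"wy":0,"wz":0,"gripper":0.4},
  {"tx":0,"ty":0,"tz":0,"wx":0,"wy":0,"wz":0,"gripper":0.4},
  {"tx":0,"ty":0,"tz":0,"wx":0,"wy":0,"wz":0,"gripper":0.4},
], grip_force=20)

```text
time: 12.17
position: [0.4559, -0.2454, 0.0055]
tool_rot: [-1.075, -2.952, -0.0]
ft_force: [0.6, -0.8, 0.5]
grip_width: 0.472
grip_force: 20.0
```

Request:
jog_arm([
  {"tx":0,"ty":0,"tz":0,"wx":0,"wy":0,"wz":0,"gripper":0.4},
  {"tx":0,"ty":0,"tz":0,"wx":0,"wy":0,"wz":0,"gripper":0.4},
  {"tx":0,"ty":0,"tz":0,"wx":0,"wy":0,"wz":0,"gripper":0.4},
  {"tx":0,"ty":0,"tz":-20,"wx":0,"wy":0,"wz":0,"gripper":0.4},
  {"tx":0,"ty":0,"tz":-50,"wx":0,"wy":0,"wz":0,"gripper":0.4},
])

```text
time: 12.58
position: [0.4531, -0.2443, 0.0534]
tool_rot: [-1.072, -2.946, 0.001]
ft_force: [0.6, 0.3, -0.1]
grip_width: 0.473
grip_force: 20.0
```

Request:
jog_arm([
  {"tx":0,"ty":5,"tz":-30,"wx":0,"wy":0,"wz":0,"gripper":0.4},
  {"tx":2,"ty":15,"tz":-65,"wx":0,"wy":0,"wz":0,"gripper":0.4},
  {"tx":4,"ty":38,"tz":-95,"wx":0,"wy":0,"wz":0,"gripper":0.4},
  {"tx":8,"ty":76,"tz":-98,"wx":0,"wy":0,"wz":0,"gripper":0.4},
  {"tx":12,"ty":114,"tz":-98,"wx":0,"wy":0,"wz":0,"gripper":0.4},
])

```text
time: 13.0
position: [0.522, -0.151, 0.157]
tool_rot: [1.077, 2.945, 0.003]
ft_force: [0.7, 0.1, -1.4]
grip_width: 0.475
grip_force: 20.0
```

Request:
jog_arm([
  {"tx":4,"ty":38,"tz":0,"wx":0,"wy":0,"wz":0,"gripper":0.4},
  {"tx":8,"ty":76,"tz":0,"wx":0,"wy":0,"wz":0,"gripper":0.4},
  {"tx":12,"ty":114,"tz":0,"wx":0,"wy":0,"wz":0,"gripper":0.4},
  {"tx":16,"ty":150,"tz":0,"wx":0,"wy":0,"wz":0,"gripper":0.4},
  {"tx":20,"ty":185,"tz":0,"wx":0,"wy":0,"wz":0,"gripper":0.4},
])

```text
time: 13.42
position: [0.6241, 0.0063, 0.1533]
tool_rot: [-1.073, -2.952, -0.0]
ft_force: [0.8, -0.6, -1.3]
grip_width: 0.473
grip_force: 20.0
```

Request:
jog_arm([
  {"tx":3,"ty":25,"tz":0,"wx":0,"wy":0,"wz":0,"gripper":0.4},
  {"tx":5,"ty":44,"tz":0,"wx":0,"wy":0,"wz":0,"gripper":0.4},
  {"tx":5,"ty":44,"tz":0,"wx":0,"wy":0,"wz":0,"gripper":0.4},
  {"tx":5,"ty":44,"tz":0,"wx":0,"wy":0,"wz":0,"gripper":0.4},
  {"tx":5,"ty":44,"tz":0,"wx":0,"wy":0,"wz":0,"gripper":0.4},
])

```text
time: 13.83
position: [0.6473, 0.0398, 0.1532]
tool_rot: [-1.075, -2.951, 0.002]
ft_force: [-1.1, -1.0, -1.1]
grip_width: 0.471
grip_force: 20.0
```

```bash
python3 - <<'E'
from h import *
W=vision.get_image("wrist"); c=W["color"]; go(.579,.099,.15,50)
e=proj(W,[.579,.099,.081]); print("expect",e, "tip",proj(W,[.579,.099,.102]))
u,v=int(e[0]),int(e[1])
a=cv2.resize(c[max(0,v-60):v+60,u-60:u+60],None,fx=5,fy=5,interpolation=cv2.INTER_CUBIC)
print("crop origin",u-60,max(0,v-60)); cv2.imwrite("pics/crop3.png",a); cv2.imwrite("pics/w4.png",c)
E
```

```text
t 13.8833 pos [0.6473 0.0392 0.1534] jaw 49.9 q7 0.84 tilt [-0.0006 -0.001 ] F [ 0.3 -0.6 -1. ] -> txyz [90.8  1.7  3.4] w [-0.001  0.    -0.002]
expect [253.23967068  83.46844751] tip [253.34904621  81.19764681]
crop origin 193 23
```

View pics/crop3.png

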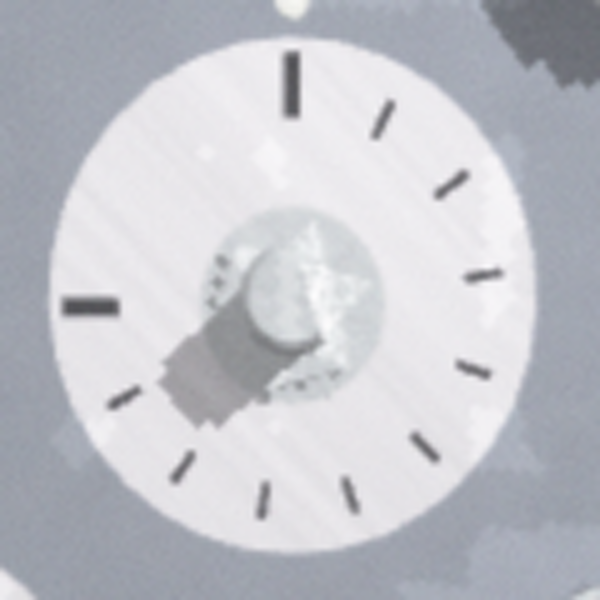

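The crop shows the plate from (50,37) to (537,553) and the nut from (203,205) to (385,403). The shaft's flat edge runs from (298,232) to (327,325), so it faces about 67° in world. I fit the axis properly by back-projecting the outlines.

```bash
python3 - <<'E'
from h import *
from scipy.optimize import least_squares
def circ(P): 
    r=least_squares(lambda q:np.hypot(P[:,0]-q[0],P[:,1]-q[1])-q[2],[*P.mean(0)[:2],.02],loss="soft_l1",f_scale=.0005); return r.x.round(4), np.abs(r.fun).mean().round(5)
W=vision.get_image("wrist"); c=W["color"]; g=cv2.GaussianBlur(c[...,2],(3,3),0)
m=np.zeros_like(g); m[23:143,193:313]=(g[23:143,193:313]>195); m=cv2.morphologyEx(m,cv2.MORPH_OPEN,np.ones((5,5),np.uint8))
n,l,s,_=cv2.connectedComponentsWithStats(m); k=1+np.argmax(s[1:,4]); print(s[k])
h=cv2.convexHull(cv2.findContours((l==k).astype(np.uint8),0,1)[0][0])[:,0]
print("plate",circ(np.array([atz(W,*p,.081) for p in h])))
f=lambda L,z:np.array([atz(W,193+(x+.5)/5-.5,23+(y+.5)/5-.5,z) for x,y in L])
print("nut",circ(f([(203,304),(385,304),(294,205),(294,403)],.084)))
a,b=f([(298,232),(327,325)],.102); d=b-a; print("flat normal",np.degrees(np.arctan2(d[1],d[0]))+90, np.linalg.norm(d), ((a+b)/2).round(4))
print("shaft arc",circ(f([(246,290),(262,250),(290,233),(256,325),(290,340)],.102)))
t=f([(292,84),(90,307)],.081); print("ticks",t.round(4))
for u in (t[0],t[1]): print(np.degrees(np.arctan2(*(u-np.array([.579,.099,.081]))[1::-1])))
go(.579,.099,.15,50)
E
```

```text
[ 204   30   97  103 7003]
plate (array([0.5782, 0.0975, 0.0382]), np.float64(7e-05))
nut (array([0.5785, 0.0972, 0.0143]), np.float64(0.00018))
flat normal 68.46495415393468 0.013131443170899445 [0.5784 0.1007 0.102 ]
shaft arc (array([0.5779, 0.0981, 0.0072]), np.float64(0.0002))
ticks [[0.5539 0.1174 0.081 ]
 [0.5578 0.0726 0.081 ]]
143.70058433599337
-128.8369530438522
t 13.9333 pos [0.6474 0.0391 0.1536] jaw 49.9 q7 0.84 tilt [-0.0003 -0.0007] F [-0.1 -0.1 -0.1] -> txyz [90.9  1.7  3.6] w [-0.001  0.    -0.002]
```

The axis is at about (0.5785, 0.0970) after bias correction, and the flat normal is about 68°. The knob's line is at 166°, so the jaw must turn to about −47.7°. I move over the shaft and turn.

Request:
jog_arm([
  {"tx":30,"ty":0,"tz":0,"wx":0,"wy":0,"wz":0.12,"gripper":0.4},
  {"tx":65,"ty":0,"tz":0,"wx":0,"wy":0,"wz":0.24,"gripper":0.4},
  {"tx":90,"ty":0,"tz":0,"wx":0,"wy":0,"wz":0.36,"gripper":0.4},
  {"tx":90,"ty":0,"tz":0,"wx":0,"wy":0,"wz":0.48,"gripper":0.4},
  {"tx":90,"ty":0,"tz":0,"wx":0,"wy":0,"wz":0.6,"gripper":0.4},
])

```text
time: 14.35
position: [0.5775, 0.0996, 0.1541]
tool_rot: [-1.904, -2.498, -0.002]
ft_force: [0.8, -0.3, -1.1]
grip_width: 0.472
grip_force: 20.0
```

Request:
jog_arm([
  {"tx":0,"ty":0,"tz":0,"wx":0,"wy":0,"wz":0.12,"gripper":0.4},
  {"tx":0,"ty":0,"tz":0,"wx":0,"wy":0,"wz":0.24,"gripper":0.4},
  {"tx":0,"ty":0,"tz":0,"wx":0,"wy":0,"wz":0.36,"gripper":0.4},
  {"tx":0,"ty":0,"tz":0,"wx":0,"wy":0,"wz":0.48,"gripper":0.4},
  {"tx":0,"ty":0,"tz":0,"wx":0,"wy":0,"wz":0.6,"gripper":0.4},
])

```text
time: 14.77
position: [0.5787, 0.0975, 0.1539]
tool_rot: [2.561, 1.82, 0.001]
ft_force: [0.1, 0.7, -0.7]
grip_width: 0.473
grip_force: 20.0
```

Request:
jog_arm([
  {"tx":0,"ty":0,"tz":8,"wx":0,"wy":0,"wz":0.12,"gripper":0.4},
  {"tx":0,"ty":0,"tz":16,"wx":0,"wy":0,"wz":0.24,"gripper":0.4},
  {"tx":0,"ty":0,"tz":24,"wx":0,"wy":0,"wz":0.36,"gripper":0.4},
  {"tx":0,"ty":0,"tz":32,"wx":0,"wy":0,"wz":0.48,"gripper":0.4},
  {"tx":0,"ty":0,"tz":38,"wx":0,"wy":0,"wz":0.504,"gripper":0.4},
])

```text
time: 15.18
position: [0.5785, 0.0975, 0.1152]
tool_rot: [2.932, 1.127, -0.0]
ft_force: [0.1, -0.2, -0.1]
grip_width: 0.472
grip_force: 20.0
```

Request:
jog_arm([
  {"tx":0,"ty":0,"tz":0,"wx":0,"wy":0,"wz":0,"gripper":0.4},
  {"tx":0,"ty":0,"tz":0,"wx":0,"wy":0,"wz":0,"gripper":0.4},
  {"tx":0,"ty":0,"tz":0,"wx":0,"wy":0,"wz":0,"gripper":0.4},
  {"tx":0,"ty":0,"tz":0,"wx":0,"wy":0,"wz":0,"gripper":0.4},
  {"tx":0,"ty":0,"tz":0,"wx":0,"wy":0,"wz":0,"gripper":0.4},
])

```text
time: 15.6
position: [0.5793, 0.099, 0.1162]
tool_rot: [-2.929, -1.137, -0.002]
ft_force: [-0.7, -0.8, 0.8]
grip_width: 0.473
grip_force: 20.0
```

```bash
python3 -c "
from h import *
go(.5785,.0970,.1075,-47.7)"
```

```text
t 15.6 pos [0.5793 0.099  0.1162] jaw -47.6 q7 -0.94 tilt [0.001  0.0004] F [-0.7 -0.8  0.8] -> txyz [-1.9  0.9  8.7] w [ 0.    -0.001  0.002]
```

Request:
jog_arm([
  {"tx":-1.9,"ty":0.9,"tz":4,"wx":0,"wy":0,"wz":0,"gripper":0.4},
  {"tx":-1.9,"ty":0.9,"tz":4,"wx":0,"wy":0,"wz":0,"gripper":0.4},
  {"tx":-1.9,"ty":0.9,"tz":4,"wx":0,"wy":0,"wz":0,"gripper":0.4},
  {"tx":-1.9,"ty":0.9,"tz":4,"wx":0,"wy":0,"wz":0,"gripper":0.4},
  {"tx":-1.9,"ty":0.9,"tz":4,"wx":0,"wy":0,"wz":0,"gripper":0.4},
])

```text
time: 16.02
position: [0.5782, 0.097, 0.1116]
tool_rot: [-2.929, -1.136, -0.0]
ft_force: [-0.5, 0.7, -0.4]
grip_width: 0.472
grip_force: 20.0
```

Request:
jog_arm([
  {"tx":0,"ty":0,"tz":0,"wx":0,"wy":0,"wz":0,"gripper":0.4},
  {"tx":0,"ty":0,"tz":0,"wx":0,"wy":0,"wz":0,"gripper":0.4},
  {"tx":0,"ty":0,"tz":0,"wx":0,"wy":0,"wz":0,"gripper":0.4},
  {"tx":0,"ty":0,"tz":0,"wx":0,"wy":0,"wz":0,"gripper":0.4},
  {"tx":0,"ty":0,"tz":0,"wx":0,"wy":0,"wz":0,"gripper":0.4},
])

```text
time: 16.43
position: [0.5781, 0.097, 0.1116]
tool_rot: [-2.929, -1.136, -0.0]
ft_force: [-0.7, 0.3, -0.1]
grip_width: 0.47
grip_force: 20.0
```

```bash
python3 -c "
from h import *
go(.5785,.0970,.1075,-47.7)"
```

```text
t 16.4333 pos [0.5781 0.097  0.1116] jaw -47.6 q7 -0.94 tilt [0. 0.] F [-0.7  0.3 -0.1] -> txyz [0.3 0.3 4.1] w [ 0.    -0.     0.002]
```

Request:
jog_arm([
  {"tx":0.3,"ty":0.3,"tz":1,"wx":0,"wy":0,"wz":0,"gripper":0.4},
  {"tx":0.3,"ty":0.3,"tz":2,"wx":0,"wy":0,"wz":0,"gripper":0.4},
  {"tx":0.3,"ty":0.3,"tz":3,"wx":0,"wy":0,"wz":0,"gripper":0.4},
  {"tx":0.3,"ty":0.3,"tz":4,"wx":0,"wy":0,"wz":0,"gripper":0.4},
  {"tx":0.3,"ty":0.3,"tz":4,"wx":0,"wy":0,"wz":0,"gripper":0.4},
])

```text
time: 16.85
position: [0.5784, 0.0969, 0.1073]
tool_rot: [-2.929, -1.136, 0.001]
ft_force: [-1.0, 0.6, -1.3]
grip_width: 0.476
grip_force: 20.0
```

Request:
jog_arm([
  {"tx":0,"ty":0,"tz":0.3,"wx":0,"wy":0,"wz":0,"gripper":0.4},
  {"tx":0,"ty":0,"tz":0.6,"wx":0,"wy":0,"wz":0,"gripper":0.4},
  {"tx":0,"ty":0,"tz":0.8,"wx":0,"wy":0,"wz":0,"gripper":0.4},
  {"tx":0,"ty":0,"tz":1,"wx":0,"wy":0,"wz":0,"gripper":0.4},
  {"tx":0,"ty":0,"tz":1,"wx":0,"wy":0,"wz":0,"gripper":0.4},
])

```text
time: 17.27
position: [0.5785, 0.097, 0.1066]
tool_rot: [-2.929, -1.136, -0.0]
ft_force: [0.4, -0.1, -0.3]
grip_width: 0.471
grip_force: 20.0
```

Request:
jog_arm([
  {"tx":0,"ty":0,"tz":0.3,"wx":0,"wy":0,"wz":0,"gripper":0.4},
  {"tx":0,"ty":0,"tz":0.6,"wx":0,"wy":0,"wz":0,"gripper":0.4},
  {"tx":0,"ty":0,"tz":0.8,"wx":0,"wy":0,"wz":0,"gripper":0.4},
  {"tx":0,"ty":0,"tz":1,"wx":0,"wy":0,"wz":0,"gripper":0.4},
  {"tx":0,"ty":0,"tz":1,"wx":0,"wy":0,"wz":0,"gripper":0.4},
])

```text
time: 17.68
position: [0.5784, 0.0971, 0.1055]
tool_rot: [-2.929, -1.136, 0.0]
ft_force: [-0.4, -0.1, -0.8]
grip_width: 0.472
grip_force: 20.0
```

```bash
python3 -c "
from h import *
go(.5785,.0970,.1045,-47.7)"
```

```text
t 17.6833 pos [0.5784 0.0971 0.1055] jaw -47.6 q7 -0.93 tilt [-0.0002  0.0001] F [-0.4 -0.1 -0.8] -> txyz [-0.   0.1  1. ] w [-0.     0.     0.002]
```

Request:
jog_arm([
  {"tx":0,"ty":0,"tz":0.5,"wx":0,"wy":0,"wz":0,"gripper":0.4},
  {"tx":0,"ty":0,"tz":1,"wx":0,"wy":0,"wz":0,"gripper":0.4},
  {"tx":0,"ty":0,"tz":1.5,"wx":0,"wy":0,"wz":0,"gripper":0.4},
  {"tx":0,"ty":0,"tz":1.5,"wx":0,"wy":0,"wz":0,"gripper":0.4},
  {"tx":0,"ty":0,"tz":1.5,"wx":0,"wy":0,"wz":0,"gripper":0.4},
])

```text
time: 18.1
position: [0.5783, 0.0971, 0.1039]
tool_rot: [-2.929, -1.136, 0.0]
ft_force: [-0.9, 0.0, -1.0]
grip_width: 0.472
grip_force: 20.0
```

Request:
jog_arm([
  {"tx":0,"ty":0,"tz":0.5,"wx":0,"wy":0,"wz":0,"gripper":0.4},
  {"tx":0,"ty":0,"tz":1,"wx":0,"wy":0,"wz":0,"gripper":0.4},
  {"tx":0,"ty":0,"tz":1.5,"wx":0,"wy":0,"wz":0,"gripper":0.4},
  {"tx":0,"ty":0,"tz":1.5,"wx":0,"wy":0,"wz":0,"gripper":0.4},
  {"tx":0,"ty":0,"tz":1.5,"wx":0,"wy":0,"wz":0,"gripper":0.4},
])

```text
time: 18.52
position: [0.5784, 0.0971, 0.1025]
tool_rot: [-2.929, -1.136, 0.0]
ft_force: [-0.9, 1.8, -0.5]
grip_width: 0.468
grip_force: 20.0
```

The knob is sliding on with no force, so it is keyed at the first angle. I carry on down.

Request:
jog_arm([
  {"tx":0,"ty":0,"tz":1.2,"wx":0,"wy":0,"wz":0,"gripper":0.4},
  {"tx":0,"ty":0,"tz":2.4,"wx":0,"wy":0,"wz":0,"gripper":0.4},
  {"tx":0,"ty":0,"tz":3.6,"wx":0,"wy":0,"wz":0,"gripper":0.4},
  {"tx":0,"ty":0,"tz":4.8,"wx":0,"wy":0,"wz":0,"gripper":0.4},
  {"tx":0,"ty":0,"tz":6,"wx":0,"wy":0,"wz":0,"gripper":0.4},
])

```text
time: 18.93
position: [0.5784, 0.0971, 0.0964]
tool_rot: [-2.929, -1.136, 0.0]
ft_force: [-1.2, 1.6, 0.6]
grip_width: 0.473
grip_force: 20.0
```

Request:
jog_arm([
  {"tx":0,"ty":0,"tz":1.2,"wx":0,"wy":0,"wz":0,"gripper":0.4},
  {"tx":0,"ty":0,"tz":2.4,"wx":0,"wy":0,"wz":0,"gripper":0.4},
  {"tx":0,"ty":0,"tz":3.6,"wx":0,"wy":0,"wz":0,"gripper":0.4},
  {"tx":0,"ty":0,"tz":4.5,"wx":0,"wy":0,"wz":0,"gripper":0.4},
  {"tx":0,"ty":0,"tz":4.5,"wx":0,"wy":0,"wz":0,"gripper":0.4},
])

```text
time: 19.35
position: [0.5783, 0.0971, 0.0918]
tool_rot: [-2.929, -1.136, 0.001]
ft_force: [-1.6, 1.7, -1.3]
grip_width: 0.471
grip_force: 20.0
```

```bash
python3 -c "
from h import *
go(.5785,.0970,.0895,-47.7)"
```

```text
t 19.35 pos [0.5783 0.0971 0.0918] jaw -47.6 q7 -0.93 tilt [-0.0004  0.0001] F [-1.6  1.7 -1.3] -> txyz [0.  0.2 2.3] w [-0.     0.     0.002]
```

Request:
jog_arm([
  {"tx":0,"ty":0,"tz":0.5,"wx":0,"wy":0,"wz":0,"gripper":0.4},
  {"tx":0,"ty":0,"tz":1,"wx":0,"wy":0,"wz":0,"gripper":0.4},
  {"tx":0,"ty":0,"tz":1.4,"wx":0,"wy":0,"wz":0,"gripper":0.4},
  {"tx":0,"ty":0,"tz":1.8,"wx":0,"wy":0,"wz":0,"gripper":0.4},
  {"tx":0,"ty":0,"tz":1.8,"wx":0,"wy":0,"wz":0,"gripper":0.4},
])

```text
time: 19.77
position: [0.5784, 0.0971, 0.0902]
tool_rot: [-2.929, -1.136, 0.0]
ft_force: [-2.8, 2.2, 1.0]
grip_width: 0.469
grip_force: 20.0
```

Request:
jog_arm([
  {"tx":0,"ty":0,"tz":0.2,"wx":0,"wy":0,"wz":0,"gripper":0.4},
  {"tx":0,"ty":0,"tz":0.4,"wx":0,"wy":0,"wz":0,"gripper":0.4},
  {"tx":0,"ty":0,"tz":0.6,"wx":0,"wy":0,"wz":0,"gripper":0.4},
  {"tx":0,"ty":0,"tz":0.6,"wx":0,"wy":0,"wz":0,"gripper":0.4},
  {"tx":0,"ty":0,"tz":0.6,"wx":0,"wy":0,"wz":0,"gripper":0.4},
])

```text
time: 20.18
position: [0.5784, 0.0971, 0.0896]
tool_rot: [-2.929, -1.136, 0.0]
ft_force: [-3.5, 2.1, 0.5]
grip_width: 0.473
grip_force: 20.0
```

```bash
python3 -c "
from h import *
go(.5785,.0970,.0895,-47.7); print(ctrl.get_state()['torque'])"
```

```text
t 20.1833 pos [0.5784 0.0971 0.0896] jaw -47.6 q7 -0.93 tilt [-0.0002  0.0002] F [-3.5  2.1  0.5] -> txyz [-0.   0.1  0.1] w [-0.     0.     0.002]
[ 0.43154695  0.88716649 -0.01596443]
```

Request:
jog_arm([
  {"tx":-0.1,"ty":-0.3,"tz":0.1,"wx":0,"wy":0,"wz":0,"gripper":0.4},
  {"tx":-0.1,"ty":-0.3,"tz":0.2,"wx":0,"wy":0,"wz":0,"gripper":0.4},
  {"tx":-0.1,"ty":-0.3,"tz":0.3,"wx":0,"wy":0,"wz":0,"gripper":0.4},
  {"tx":-0.1,"ty":-0.3,"tz":0.4,"wx":0,"wy":0,"wz":0,"gripper":0.4},
  {"tx":-0.1,"ty":-0.3,"tz":0.4,"wx":0,"wy":0,"wz":0,"gripper":0.4},
])

```text
time: 20.6
position: [0.5784, 0.0971, 0.0896]
tool_rot: [-2.929, -1.136, -0.0]
ft_force: [-3.8, 1.3, 3.9]
grip_width: 0.473
grip_force: 20.0
```

Request:
jog_arm([
  {"tx":0,"ty":0,"tz":0.1,"wx":0,"wy":0,"wz":0,"gripper":0.4},
  {"tx":0,"ty":0,"tz":0.2,"wx":0,"wy":0,"wz":0,"gripper":0.4},
  {"tx":0,"ty":0,"tz":0.3,"wx":0,"wy":0,"wz":0,"gripper":0.4},
  {"tx":0,"ty":0,"tz":0.4,"wx":0,"wy":0,"wz":0,"gripper":0.4},
  {"tx":0,"ty":0,"tz":0.4,"wx":0,"wy":0,"wz":0,"gripper":0.4},
])

```text
time: 21.02
position: [0.5784, 0.0971, 0.0895]
tool_rot: [-2.929, -1.136, -0.001]
ft_force: [-5.2, 1.5, 6.8]
grip_width: 0.47
grip_force: 20.0
```

It is home: the TCP is at 0.0895, as predicted, with about 7 N of seating force. I ease the press and turn it anticlockwise.

Request:
jog_arm([
  {"tx":0,"ty":0,"tz":-0.3,"wx":0,"wy":0,"wz":-0.05,"gripper":0.4},
  {"tx":0,"ty":0,"tz":-0.3,"wx":0,"wy":0,"wz":-0.12,"gripper":0.4},
  {"tx":0,"ty":0,"tz":-0.3,"wx":0,"wy":0,"wz":-0.2,"gripper":0.4},
  {"tx":0,"ty":0,"tz":-0.3,"wx":0,"wy":0,"wz":-0.28,"gripper":0.4},
  {"tx":0,"ty":0,"tz":-0.3,"wx":0,"wy":0,"wz":-0.35,"gripper":0.4},
])

```text
time: 21.43
position: [0.5785, 0.098, 0.0895]
tool_rot: [-2.683, -1.634, -0.002]
ft_force: [-3.5, 2.6, 3.5]
grip_width: 0.474
grip_force: 20.0
```

```bash
python3 -c "
from h import *
go(.5784,.0971,.0895,23.5); print(ctrl.get_state()['torque'])"
```

```text
t 21.4333 pos [0.5785 0.098  0.0895] jaw -27.3 q7 -0.59 tilt [0.0006 0.0011] F [-3.5  2.6  3.5] -> txyz [-0.8  0.3 -0. ] w [ 0.001 -0.001 -0.887]
[ 0.64973803  0.90961508 -0.02298069]
```

Request:
jog_arm([
  {"tx":-0.3,"ty":0.1,"tz":0,"wx":0,"wy":0,"wz":-0.09,"gripper":0.4},
  {"tx":-0.3,"ty":0.1,"tz":0,"wx":0,"wy":0,"wz":-0.18,"gripper":0.4},
  {"tx":-0.3,"ty":0.1,"tz":0,"wx":0,"wy":0,"wz":-0.27,"gripper":0.4},
  {"tx":-0.3,"ty":0.1,"tz":0,"wx":0,"wy":0,"wz":-0.36,"gripper":0.4},
  {"tx":-0.3,"ty":0.1,"tz":0,"wx":0,"wy":0,"wz":-0.44,"gripper":0.4},
])

```text
time: 21.85
position: [0.5783, 0.0981, 0.0895]
tool_rot: [-2.26, -2.18, -0.002]
ft_force: [-4.0, 2.6, 3.9]
grip_width: 0.476
grip_force: 20.0
```

```bash
python3 -c "
from h import *
go(.5784,.0971,.0895,23.5); print(ctrl.get_state()['torque'])"
```

```text
t 21.85 pos [0.5783 0.0981 0.0895] jaw -2.1 q7 -0.16 tilt [0.0004 0.0016] F [-4.   2.6  3.9] -> txyz [-1.   0.2 -0. ] w [ 0.001 -0.002 -0.446]
[ 0.72066282  1.01107843 -0.03529743]
```

Request:
jog_arm([
  {"tx":-0.4,"ty":0.1,"tz":0,"wx":0,"wy":0,"wz":-0.08,"gripper":0.4},
  {"tx":-0.4,"ty":0.1,"tz":0,"wx":0,"wy":0,"wz":-0.16,"gripper":0.4},
  {"tx":-0.4,"ty":0.1,"tz":0,"wx":0,"wy":0,"wz":-0.24,"gripper":0.4},
  {"tx":-0.4,"ty":0.1,"tz":0,"wx":0,"wy":0,"wz":-0.32,"gripper":0.4},
  {"tx":-0.4,"ty":0.1,"tz":0,"wx":0,"wy":0,"wz":-0.38,"gripper":0.4},
])

```text
time: 22.27
position: [0.5782, 0.0979, 0.0895]
tool_rot: [-1.808, -2.568, -0.002]
ft_force: [-3.8, 3.7, 4.4]
grip_width: 0.47
grip_force: 20.0
```

Request:
jog_arm([
  {"tx":0,"ty":0,"tz":0,"wx":0,"wy":0,"wz":-0.02,"gripper":0.4},
  {"tx":0,"ty":0,"tz":0,"wx":0,"wy":0,"wz":-0.04,"gripper":0.4},
  {"tx":0,"ty":0,"tz":0,"wx":0,"wy":0,"wz":-0.06,"gripper":0.4},
  {"tx":0,"ty":0,"tz":0,"wx":0,"wy":0,"wz":-0.08,"gripper":0.4},
  {"tx":0,"ty":0,"tz":0,"wx":0,"wy":0,"wz":-0.1,"gripper":0.4},
])

```text
time: 22.68
position: [0.5783, 0.0976, 0.0895]
tool_rot: [-1.682, -2.653, -0.002]
ft_force: [-4.6, 3.2, 3.6]
grip_width: 0.473
grip_force: 20.0
```

```bash
python3 -c "
from h import *
go(.5784,.0971,.0895,23.5); print(ctrl.get_state()['torque'])"
```

```text
t 22.6833 pos [0.5783 0.0976 0.0895] jaw 25.2 q7 0.3 tilt [0.0003 0.0016] F [-4.6  3.2  3.6] -> txyz [-0.5 -0.1 -0. ] w [ 0.001 -0.001  0.03 ]
[ 0.74980674  1.01662883 -0.08108642]
```

Request:
jog_arm([
  {"tx":0,"ty":0,"tz":0,"wx":0,"wy":0,"wz":-0.03,"gripper":0.4},
  {"tx":0,"ty":0,"tz":0,"wx":0,"wy":0,"wz":-0.06,"gripper":0.4},
  {"tx":0,"ty":0,"tz":0,"wx":0,"wy":0,"wz":-0.09,"gripper":0.4},
  {"tx":0,"ty":0,"tz":0,"wx":0,"wy":0,"wz":-0.12,"gripper":0.4},
  {"tx":0,"ty":0,"tz":0,"wx":0,"wy":0,"wz":-0.15,"gripper":0.4},
])

```text
time: 23.1
position: [0.5778, 0.0982, 0.0895]
tool_rot: [-1.477, -2.771, -0.002]
ft_force: [-5.8, 5.5, 5.3]
grip_width: 0.469
grip_force: 20.0
```

```bash
python3 -c "
from h import *
go(.5784,.0971,.0895,23.5); print(ctrl.get_state()['torque'])"
```

```text
t 23.1 pos [0.5778 0.0982 0.0895] jaw 33.9 q7 0.44 tilt [-0.0008  0.0022] F [-5.8  5.5  5.3] -> txyz [-1.3 -0.1  0. ] w [ 0.    -0.002  0.181]
[ 0.85112919  1.32583983 -0.04871451]
```

Request:
jog_arm([
  {"tx":-0.5,"ty":0,"tz":-0.1,"wx":0,"wy":0,"wz":0.02,"gripper":0.4},
  {"tx":-0.5,"ty":0,"tz":-0.2,"wx":0,"wy":0,"wz":0.05,"gripper":0.4},
  {"tx":-0.5,"ty":0,"tz":-0.2,"wx":0,"wy":0,"wz":0.08,"gripper":0.4},
  {"tx":-0.5,"ty":0,"tz":-0.2,"wx":0,"wy":0,"wz":0.1,"gripper":0.4},
  {"tx":-0.5,"ty":0,"tz":-0.2,"wx":0,"wy":0,"wz":0.1,"gripper":0.4},
])

```text
time: 23.52
position: [0.5781, 0.0976, 0.0896]
tool_rot: [-1.617, -2.692, -0.002]
ft_force: [-6.0, 4.1, 4.2]
grip_width: 0.468
grip_force: 20.0
```

```bash
python3 -c "
from h import *
go(.5784,.0971,.0895,23.5); print(ctrl.get_state()['torque'])"
```

```text
t 23.5167 pos [0.5781 0.0976 0.0896] jaw 28.0 q7 0.34 tilt [-0.0007  0.0019] F [-6.   4.1  4.2] -> txyz [-0.6  0.   0.1] w [ 0.    -0.002  0.079]
[ 0.88986969  1.13892779 -0.0078589 ]
```

Now I open to 0.75, rise straight up, back off along −tool x, and look.

Request:
jog_arm([
  {"tx":0,"ty":0,"tz":0,"wx":0,"wy":0,"wz":0,"gripper":0.75},
  {"tx":0,"ty":0,"tz":0,"wx":0,"wy":0,"wz":0,"gripper":0.75},
  {"tx":0,"ty":0,"tz":0,"wx":0,"wy":0,"wz":0,"gripper":0.75},
  {"tx":0,"ty":0,"tz":0,"wx":0,"wy":0,"wz":0,"gripper":0.75},
  {"tx":0,"ty":0,"tz":0,"wx":0,"wy":0,"wz":0,"gripper":0.75},
])

```text
time: 23.93
position: [0.579, 0.0953, 0.0893]
tool_rot: [1.618, 2.692, -0.0]
ft_force: [0.7, -1.1, 0.3]
grip_width: 0.721
grip_force: 0.0
```

Request:
jog_arm([
  {"tx":0,"ty":0,"tz":-5,"wx":0,"wy":0,"wz":0,"gripper":0.75},
  {"tx":0,"ty":0,"tz":-20,"wx":0,"wy":0,"wz":0,"gripper":0.75},
  {"tx":0,"ty":0,"tz":-40,"wx":0,"wy":0,"wz":0,"gripper":0.75},
  {"tx":0,"ty":0,"tz":-60,"wx":0,"wy":0,"wz":0,"gripper":0.75},
  {"tx":0,"ty":0,"tz":-80,"wx":0,"wy":0,"wz":0,"gripper":0.75},
])

```text
time: 24.35
position: [0.5786, 0.0957, 0.1705]
tool_rot: [1.618, 2.693, 0.0]
ft_force: [-0.2, 1.0, -0.7]
grip_width: 0.748
grip_force: 0.0
```

Request:
jog_arm([
  {"tx":-35,"ty":0,"tz":0,"wx":0,"wy":0,"wz":0,"gripper":0.75},
  {"tx":-70,"ty":0,"tz":0,"wx":0,"wy":0,"wz":0,"gripper":0.75},
  {"tx":-90,"ty":0,"tz":0,"wx":0,"wy":0,"wz":0,"gripper":0.75},
  {"tx":-90,"ty":0,"tz":0,"wx":0,"wy":0,"wz":0,"gripper":0.75},
  {"tx":-90,"ty":0,"tz":0,"wx":0,"wy":0,"wz":0,"gripper":0.75},
])

```text
time: 24.77
position: [0.6212, 0.0146, 0.1696]
tool_rot: [1.622, 2.69, -0.0]
ft_force: [0.5, 1.0, 0.3]
grip_width: 0.755
grip_force: 0.0
```

```bash
python3 - <<'E'
from h import *
W=vision.get_image("wrist"); c=W["color"]; go(.5784,.0971,.0895,23.5)
e=proj(W,[.5785,.097,.118]); print("knob top expect",e, "base",proj(W,[.5785,.097,.084])); p,a=cap(W,*e,r=20); print(p,rel(W,p,.118))
u,v=int(e[0]),int(e[1]); o=max(0,v-60); print("org",u-60,o)
cv2.imwrite("pics/crop4.png",cv2.resize(c[o:o+120,u-60:u+60],None,fx=5,fy=5,interpolation=cv2.INTER_CUBIC))
a=np.radians(140.25); q=proj(W,[.5785+.026*np.cos(a),.097+.026*np.sin(a),.118]); print("ideal line end in crop",(q-[u-60,o])*5, "cap in crop",(p-[u-60,o])*5)
E
```

```text
t 24.8167 pos [0.6208 0.0167 0.1694] jaw 28.0 q7 0.49 tilt [-0.0001  0.0006] F [-0.4  0.9 -0.6] -> txyz [90.9  0.3 80. ] w [ 0.    -0.001  0.078]
knob top expect [251.8861717   77.93728663] base [251.86584753  81.84783096]
[252.3624115   76.57281113] (array([91.68,  0.67, 51.46]), array([0.5784, 0.098 , 0.118 ]))
org 191 17
ideal line end in crop [232.6609066  119.09508344] cap in crop [306.8120575  297.86405563]
```

View pics/crop4.png

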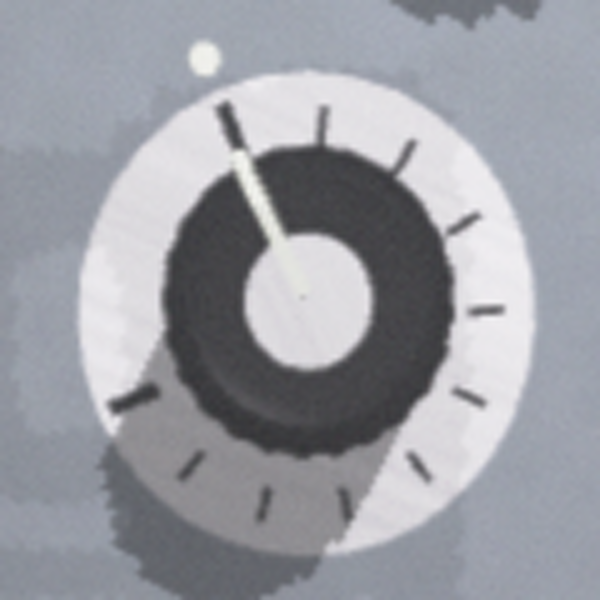

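The knob sits home and centred, with its cap at (307,298) in the crop. Its line runs from there to (240,152) and meets the long off tick at (230,125). The gripper is clear of everything, so I hand in.

```bash
python3 -c "
from bench import ctrl
print(ctrl.close_job())"
```

```text
the job is handed in; nothing more can be done
None
```

The loose knob is fully home on the middle dimmer's shaft, turned down with its white line on the off mark and released; the job is handed in, and no verdict was reported back.

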